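# Free the sanding stick's place on the sloping tool rest

## Robot

A 7-joint arm with a two-finger parallel gripper is mounted at the origin on the work surface. World frame = base frame: x ahead of the robot, y to its left, z up, the work surface at z = 0. Lengths are in m, angles in degrees, forces in N, time in s.
With the tool pointing down it reaches from about 0.425 to 0.875 m from the base axis. Payload 4.7 kg.
Tool frame: the origin (TCP) lies at the very end of the fingers, on their centre line; the grasp point (between the pads) lies 19 mm behind it; z points along the fingers, y is the line along which they close (so a half turn about z gives the same grasp; the last joint's range is limited). The gripper opens to 87 mm and grips with 3 to 60 N. Pads are 19 mm wide; open, the fingers measure 117 mm over their backs; the gripper's body (75 mm by 190 mm) begins 51 mm behind the grasp point.
Start: joints at [-72.13, 18.392, -4.016, 83.108, 1.295, 78.541, -3.26], TCP at [0.191, 0.621, 0.223] pointing down, gripper open.
Joint ranges: [-163.93, 163.93], [-17.29, 119.83], [-79.2, 71.16], [3.27, 140.29], [-89.18, 269.18], [5.43, 117.66], [-154.24, 154.24]. Speed limits (degrees/s): [147.25, 147.25, 180, 180, 180, 180, 180].

## Interface

Orientations are given as [roll, pitch, yaw] about the fixed x, y, z axes, in that order (R = Rz(yaw) Ry(pitch) Rx(roll)).
In Python, from cell import get_obs, cams, ticket, finder gives the robot as it stands.
- The arm moves only by the shell command python3 -m creep 'ROWS' [FORCE]. ROWS is text: rows parted by semicolons, each of 5 numbers parted by spaces: the shift along the world's x, y, z in m, then the turn about the world's z in degrees, then the finger opening in m, from 0 to 0.087. A call has 1 to 8 rows; each row shifts and turns the commanded pose from where the row before left it; what a row does not reach is not made up. A row lasts 1/8 s, in which the tool goes at most 62.5 mm and 10.7 degrees, less where a joint would pass 70% of its speed; a pose out of reach is approached as far as the arm can. A call with a gripper value outside its range is refused whole. The fingers move at their own pace and stop on an object; FORCE is the grip in N (left out, the last holds). Time passes only in rows, so rows that do not move let the fingers close. It gives the time, the measured TCP pose, the force, the opening and the grip force at its end, in the units of the state.
- get_obs(): the state, without advancing time (a new reading comes with each control period).
- cams.read_camera(name): name is "scene" or "top"; returns the picture (400x640x3 uint8, red, green, blue); there is no depth.
- cams.calibration(name): a dict with "fx", "fy", "cx", "cy" (pixels), "extrinsics" (4x4, takes a point from world to camera coordinates). Camera axes: x right, y down, z forward; pixel columns grow to the right and rows downward; lengths in m; the calibration is good to about 2 mm. A picture is of the moment at which its call begins. calibration takes no time and is no camera call.
- ticket.sign_off(): hands the job in; it is judged then, once.
Trained networks look in the newest picture that a camera, given by its name, has taken for a name from the list of things; names that differ only in an ending like _2 or _b are one class to them, and where a whole thing is asked for, a point or a joint stands for the part that bears it (a point fixed in the world has none). Each returns a list of dicts, best first, with "p" (0 to 1); they miss things now and then, are a little off and sometimes report something else, mostly with a low value. They report only what shows in the picture. A call takes as long as a camera call. They do not tell look-alikes from the thing itself.
- finder.masks_of(name, camera): "mask" (400x640 bool, what is visible of it) and "xy" ([column, row] in pixels, amid what is visible of it).
- finder.tip_of(name, camera): "xy" ([column, row] in pixels: a listed point, or the origin of a listed thing).
The state is a dict: "time_s": time; "qpos": joint angles; "joint_velocities": joint speeds; "effort": joint torques, N m; "tool_pos": TCP position; "tool_rot": TCP orientation; "force": force on the tool from outside, world axes, zero at the start; "wrist_torque": the same for the moment, N m; "grip_width": finger opening in m; "grasp_force": force on a finger pad.
Only numpy, scipy, OpenCV 4.12 (cv2) and the standard library are available. Lean on these libraries where they do the work, as an engineer would, in place of code of your own. Each camera call takes 0.05 s, during which the arm holds its last target. There are 200 camera calls.

## Task

The sharpening stone has been left in one of the three places of the sloping tool rest, where the sanding stick belongs: lift the stone out and lay it flat inside its open wooden tray. Then lay the sanding stick in the place that the stone has freed, down between its pins on both cross bars, handle end at the bottom and up against the ledge. Set both down without dropping them, and do not disturb the mandrel, the mallet, the dish or the jar.

Things in the scene. Friction and masses are not known exactly. Their poses are not given: they have to be found in the camera images.
- bed: Sloping wooden bed of the tool rest, 235 mm wide, fixed, rising 30 degrees away. Origin: mid-width, where the bottom ledge's face meets the plane of the cross bars' tops; x up the slope (board -15 to 235 mm), y left, z square out. Ledge 10 mm higher than that plane. Bars 14 mm wide along y at x = 40 and 130 mm; board 14 mm below their tops.
- rack: The tool rest's foot, a dark board 200 x 235 mm flat on the bench, fixed, which carries the bed. Origin: centre of its underside; x away from the robot, z up. The bed's origin is 100 mm nearer the robot and 30 mm up.
- foot_left (a point): Left place (bed y = +76 mm) of the tool rest: where a tool's lower end belongs, at the ledge's face, in the plane of the bars' tops. Axes as bed. On each bar two brass pins, 8 mm thick, 14 mm high, round-topped, stand 21 mm either side of the place's middle line (34 mm free between them).
- foot_mid (a point): Middle place (bed y = 0) of the tool rest: where a tool's lower end belongs, at the ledge's face, in the plane of the bars' tops. Axes as bed. On each bar two brass pins, 8 mm thick, 14 mm high, round-topped, stand 21 mm either side of the place's middle line (34 mm free between them).
- foot_right (a point): Right place (bed y = -76 mm) of the tool rest: where a tool's lower end belongs, at the ledge's face, in the plane of the bars' tops. Axes as bed. On each bar two brass pins, 8 mm thick, 14 mm high, round-topped, stand 21 mm either side of the place's middle line (34 mm free between them).
- stone: Sharpening stone, a plain grey bar 150 x 26 x 20 mm (x, y, z), 0.13 to 0.24 kg. It starts in one of the three places, along the slope, lower end against the ledge. Origin: centre of its underside; x along its length (up the slope at first), z up out of its top face.
- stick: Sanding stick, 240 mm long, about 0.1 kg, lying on the bench, handle roughly towards the robot. Bare wooden handle at its -x end, 75 mm long, 26 mm wide, 20 mm thick, rounded; the rest is a straight bar 22 mm wide and 16 mm thick wrapped in dark emery. Undersides flush. Origin: on the underside, halfway along; x along the stick from the handle to the tip, z up.
- stick_butt (a point): End of the stick's handle, on the underside's centre line (x = -120 mm). Axes as stick
- stick_tip (a point): Emery end of the stick, on the underside's centre line (x = +120 mm). Axes as stick
- tray: The stone's open pale wooden tray, fixed to the bench, 210 x 115 mm outside, 14 mm high, walls and floor 5 mm thick (inside 200 x 105 mm). Origin: centre of its underside; x along its length, z up.
- mandrel: Steel ring mandrel, a cone 240 mm long, 26 mm thick at its lower end and 14 mm at its upper, lying in another place of the rest; leave it. Origin: on its underside 75 mm up the slope from its lower end; x up the slope.
- mallet: Small mallet lying in another place of the rest, handle (20 mm thick, 190 mm long) down against the ledge, barrel head (40 mm thick, 76 mm long, crosswise, its middle 190 mm from the lower end) at the top; leave it. Origin: on the handle's underside 75 mm up the slope from its lower end; x up the slope.
- dish: Small white dish, 80 mm across, 25 mm high, loose on the bench; leave it. Origin: centre of its underside.
- jar: Green glass jar with a black cap, 60 mm across, 70 mm high, loose on the bench; leave it. Origin: centre of its underside.
Things that resemble listed ones, but are neither listed nor needed, are in the scene too. Leave any purple or red look-alike of the stick alone. Of the things shaped like the tray, the wooden one is meant.

How it is judged (in metres and radians):
On the way, in this order (a step that is already met when the one before it is completed fails the run):
1. the stone lies flat inside its tray, let go (horizontal distance between stone and tray below 0.045 m and z of stone in the frame of tray between 0 and 0.01 m and angle between stone's own z axis and vertical below 0.06 rad and contact force between stone and the fingers below 0.05 N), for 0.2 s.
2. the sanding stick lies in the freed place, handle end down against the ledge, let go ((distance between stick_butt and foot_left below 0.015 m or distance between stick_butt and foot_mid below 0.015 m or distance between stick_butt and foot_right below 0.015 m) and z of stick_butt in the frame of bed below 0.007 m and z of stick_tip in the frame of bed between -0.008 and 0.008 m and angle between the x axis of stick and the x axis of bed, either way round below 0.14 rad and contact force between stick and the fingers below 0.05 N), for 0.2 s.
At the end, for the whole second after the job is handed in: The stone lies flat (3 degrees) on the tray's floor. The stick lies in the freed place on both bars (both ends' undersides within 7 mm of the bars' plane), within 8 degrees of the slope's direction, its handle end within 15 mm of the place's foot point. Both are let go, at rest (all of step 1 and all of step 2 and linear speed of each of stick, stone below 0.02 m/s); the robot touches nothing.
It fails at once if the mandrel or the mallet is shifted by more than 15 mm (distance of any of mandrel, mallet from where it was at the start of the episode above 0.015 m).
It fails at once if the dish or the jar is shifted by more than 20 mm (distance of any of dish, jar from where it was at the start of the episode above 0.02 m).
It fails at once if the stone or the stick is dropped (moves faster than 0.8 m/s, a fall of about 30 mm, out of the fingers) ((contact force between stone and the fingers below 0.05 N and linear speed of stone above 0.8 m/s) or (contact force between stick and the fingers below 0.05 N and linear speed of stick above 0.8 m/s)).
It also fails if it takes over 64 s, if anything falls off the work surface, if the arm or the gripper's body presses on something with over 40 N, if the wrist force passes 120 N, or if a joint passes its speed limit or range.

## Working session

There is one attempt and no reset: what is moved stays moved. The work goes in short steps, Python scripts to look and compute and a shell command to move; the robot and the scene stay as the last step left them, time stands still between calls to the robot, and variables do not carry over. Pictures are saved under pics/ and viewed, at most 10 in all, crops included, and the job is handed in when it is done.

```bash
mkdir -p pics; python3 - <<'E'
from cell import get_obs, cams, ticket, finder
import cv2,numpy as np
o=get_obs();print(o['time_s'],o['tool_pos'],o['tool_rot'],o['grip_width'])
for c in('scene','top'):
    im=cams.read_camera(c);cv2.imwrite(f'pics/{c}0.png',im[:,:,::-1]);k=cams.calibration(c)
    print(c,k['fx'],k['fy'],k['cx'],k['cy']);print(np.round(k['extrinsics'],4).tolist())
E
```

```text
0.0 [0.19060817 0.62083867 0.2214527 ] [-1.79888618e+02  6.55117608e-03  1.62941703e+02] 0.08711756444975408
scene 423.3452285696985 423.3452285696985 317.5943371291086 197.30712760684153
[[0.2302, 0.9731, -0.0059, -0.1146], [0.7772, -0.1875, -0.6007, -0.326], [-0.5856, 0.1337, -0.7995, 1.8646], [0.0, 0.0, 0.0, 1.0]]
top 464.20007792030924 464.20007792030924 315.955110599228 195.65990296158395
[[-0.0189, -0.9998, -0.0033, 0.017], [-0.9982, 0.0191, -0.0576, 0.4636], [0.0577, 0.0022, -0.9983, 1.5999], [0.0, 0.0, 0.0, 1.0]]
```

View pics/scene0.png

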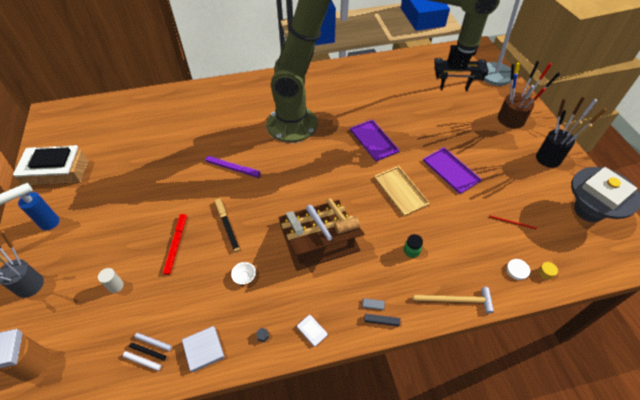

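View pics/top0.png

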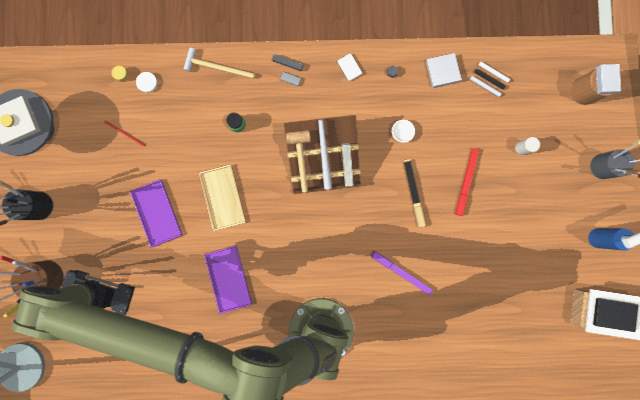

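Top view: the stone lies in the right-hand place (≈347,165), the mandrel in the middle, the mallet on the left. The real stick is at (408–422, 160–225) with its handle towards the robot. The wooden tray is at (222,197), the jar at (235,122) and the dish at (403,131).

```bash
cat > h.py <<'E'
from cell import get_obs, cams, ticket, finder
import cv2,numpy as np
K={c:cams.calibration(c) for c in('scene','top')}
def P(c):
    k=K[c];return np.array([[k['fx'],0,k['cx']],[0,k['fy'],k['cy']],[0,0,1]])@np.array(k['extrinsics'])[:3]
def tri(a,b):
    X=cv2.triangulatePoints(P('scene'),P('top'),np.float64(a).reshape(2,1),np.float64(b).reshape(2,1))[:,0];X=X[:3]/X[3]
    e=[np.linalg.norm(proj(c,X)-p) for c,p in(('scene',a),('top',b))];return X,max(e)
def proj(c,X):
    q=P(c)@np.append(X,1);return q[:2]/q[2]
def onz(c,uv,z):
    M=P(c);A=np.c_[M[:,0],M[:,1],M[:,2]*z+M[:,3]];w=np.linalg.inv(A)@[*uv,1];return w[:2]/w[2]
def pick(L,near=None):return L
E
python3 - <<'E'
from h import *
np.set_printoptions(precision=4,suppress=True)
for c in('scene','top'):cams.read_camera(c)
for n in('bed','rack','foot_left','foot_mid','foot_right','stone','stick','stick_butt','stick_tip','tray','mandrel','mallet','dish','jar'):
    A=finder.tip_of(n,'scene')[:4];B=finder.tip_of(n,'top')[:4]
    for a in A:
        for b in B:
            X,e=tri(a['xy'],b['xy'])
            if e<4:print(n,X,'err%.1f'%e,round(a['p'],2),round(b['p'],2),np.round(b['xy']))
for n in('stone','stick','tray'):
    for m in finder.masks_of(n,'top')[:4]:
        r=cv2.minAreaRect(np.argwhere(m['mask'])[:,::-1].astype(np.float32));print(n,round(m['p'],2),r)
        z={'stone':.1,'stick':.016,'tray':.014}[n]
        bx=cv2.boxPoints(r);print(np.array([onz('top',p,z) for p in bx]).round(3).tolist())
for c,(x,y,w,h) in {'top':(190,110,250,130),'scene':(200,160,240,130)}.items():
    im=cams.read_camera(c)[y:y+h,x:x+w,::-1];cv2.imwrite(f'pics/c_{c}.png',cv2.resize(im,None,fx=3.2,fy=3.2,interpolation=cv2.INTER_CUBIC))
E
```

```text
bed [ 0.5007 -0.0244  0.0242] err1.7 0.94 0.9 [324. 184.]
rack [ 0.5984 -0.0194 -0.0134] err1.2 0.76 0.73 [324. 158.]
foot_left [0.4834 0.0479 0.0259] err0.1 0.91 0.89 [304. 190.]
foot_mid [ 0.4978 -0.0294  0.0353] err2.2 0.89 0.76 [325. 185.]
foot_right [ 0.5137 -0.1077  0.0388] err2.1 0.73 0.66 [348. 180.]
stone [ 0.5707 -0.0973  0.0747] err0.6 0.68 0.71 [347. 162.]
stick [ 0.4588 -0.3397 -0.0101] err1.1 0.84 0.89 [416. 196.]
stick [ 0.1378 -0.3745 -0.4751] err2.1 0.84 0.74 [401. 273.]
stick [ 0.1908 -0.2799 -0.009 ] err1.1 0.8 0.74 [401. 273.]
stick_butt [ 0.3712 -0.4916 -0.02  ] err0.5 0.88 0.62 [458. 220.]
stick_butt [ 0.3418 -0.3574  0.0006] err1.0 0.73 0.64 [422. 229.]
stick_butt [ 0.2551 -0.1872 -0.0181] err0.9 0.63 0.65 [374. 254.]
stick_tip [ 0.5899 -0.3165  0.002 ] err0.3 0.86 0.65 [408. 158.]
stick_tip [ 0.1312 -0.3785  0.0025] err0.2 0.61 0.64 [430. 290.]
stick_tip [ 0.6221 -0.5517 -0.0102] err1.1 0.59 0.95 [472. 148.]
tray [ 0.4611  0.3429 -0.0131] err1.3 0.73 0.73 [222. 199.]
tray [0.1814 0.3093 0.0156] err0.3 0.66 0.68 [230. 279.]
tray [0.417  0.5761 0.0106] err1.2 0.
[... 605 characters left out ...]
7]]
stick 0.69 ((466.11767578125, 181.0294189453125), (8.48874568939209, 68.3950424194336), 14.03624439239502)
[[0.394, -0.467], [0.624, -0.533], [0.616, -0.562], [0.386, -0.495]]
tray 0.91 ((221.44119262695312, 197.26473999023438), (59.90629577636719, 34.1975212097168), 75.96376037597656)
[[0.553, 0.419], [0.58, 0.303], [0.376, 0.255], [0.35, 0.37]]
tray 0.7 ((155.5148468017578, 212.6443634033203), (60.64875793457031, 34.456119537353516), 69.19320678710938)
[[0.495, 0.66], [0.535, 0.548], [0.337, 0.473], [0.297, 0.584]]
tray 0.67 ((227.058837890625, 279.2353210449219), (61.60404968261719, 34.44005584716797), 75.96376037597656)
[[0.271, 0.402], [0.298, 0.287], [0.093, 0.237], [0.067, 0.352]]
```

View pics/c_top.png

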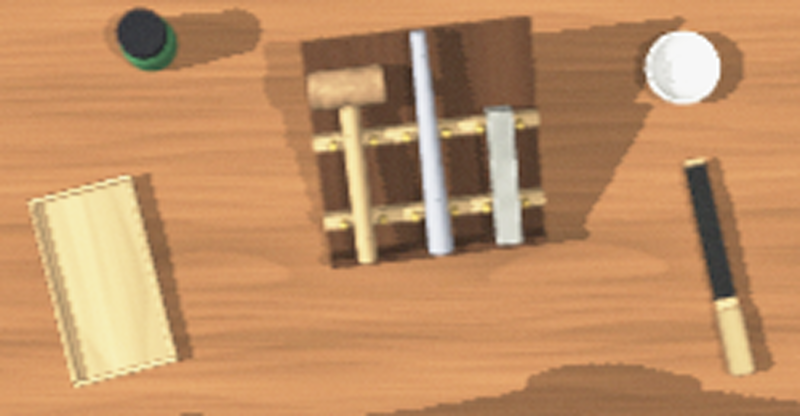

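View pics/c_scene.png

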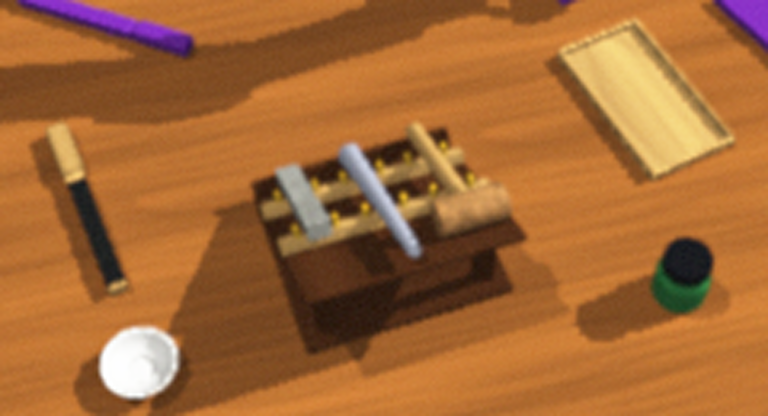

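Both crops show the stone's top-face corners clearly: top crop (485,108) to (523,243), scene crop (277,170) to (331,233). The bars' ends, the stick and the tray's corners are clear as well. Next I'll fit the poses from these points.

```bash
python3 - <<'E'
from h import *
from scipy.optimize import least_squares
np.set_printoptions(precision=4,suppress=True)
T=lambda p:np.array(p)/3.2+[190-.34,110-.34]
S=lambda p:np.array(p)/3.2+[200-.34,160-.34]
def bedR(yaw):
    t=np.radians(30);c,s=np.cos(yaw),np.sin(yaw)
    return np.array([[c,-s,0],[s,c,0],[0,0,1]])@np.array([[np.cos(t),0,-np.sin(t)],[0,1,0],[np.sin(t),0,np.cos(t)]])
# stone corners by triangulation
co={'lo-':((277,170),(523,243)),'lo+':((299,164),(495,245)),'up-':((308,240),(515,107)),'up+':((331,233),(485,108))}
for n,(s,t) in co.items():print(n,*tri(S(s),T(t)))
for n,s,t in(('butt',(60,125),(740,374)),('tip',(117,287),(696,160)),('joint',(76,181),(727,300))):print('stick',n,*tri(S(s),T(t)))
for n,s,t in(('t1',(560,50),(74,385)),('t2',(634,21),(177,360)),('t3',(733,142),(132,177)),('t4',(655,178),(29,203))):print('tray',n,*tri(S(s),T(t)))
F=[('top',T(p),b) for p,b in [((540,118),(.13,-.1175,0)),((314,144),(.13,.1175,0)),((546,198),(.04,-.1175,0)),((324,222),(.04,.1175,0)),((302,42),(.235,.1175,-.014)),((529,17),(.235,-.1175,-.014))]]
F+=[('scene',S(p),b) for p,b in [((282,249),(.13,-.1175,0)),((263,213),(.04,-.1175,0)),((312,303),(.235,-.1175,-.014)),((525,238),(.235,.1175,-.014))]]
yo=-.076
st={'lo-':(0,yo-.013,.02),'lo+':(0,yo+.013,.02),'up-':(.15,yo-.013,.02),'up+':(.15,yo+.013,.02)}
for n,(s,t) in co.items():F+=[('scene',S(s),st[n]),('top',T(t),st[n])]
f=lambda v:np.concatenate([proj(c,v[:3]+bedR(v[3])@np.array(b))-p for c,p,b in F])
r=least_squares(f,[.5,-.03,.03,0],loss='soft_l1');print(r.x,np.degrees(r.x[3]));print(f(r.x).reshape(-1,2).round(1).tolist())
E
```

```text
lo- [ 0.4946 -0.1176  0.041 ] 0.6480124445338565
lo+ [ 0.4927 -0.0896  0.0408] 0.0013954143134699804
up- [ 0.631  -0.1075  0.1016] 0.8690729653270673
up+ [ 0.6298 -0.0793  0.1029] 0.19480647813157187
stick butt [ 0.35   -0.3523  0.0112] 0.32927745529511776
stick tip [ 0.5842 -0.3124  0.0091] 0.28145493625054957
stick joint [ 0.4306 -0.3423  0.0051] 0.2652757762438017
tray t1 [ 0.3434  0.3343 -0.0365] 13.787813767441767
tray t2 [0.3923 0.2878 0.0723] 13.286542129054803
tray t3 [0.5871 0.3339 0.0696] 14.367372390748917
tray t4 [ 0.5494  0.3886 -0.0527] 14.426775655951495
[ 0.4987 -0.028   0.0185  0.0976] 5.5896501366013736
[[-0.9, -0.2], [-0.1, -0.1], [-1.2, -0.6], [0.2, -0.2], [-0.5, 0.4], [-0.0, -0.1], [-0.8, -0.5], [-0.3, -0.4], [-2.1, 1.1], [0.6, 0.5], [-0.4, 1.4], [-0.7, -0.8], [-0.4, 1.4], [0.5, -0.5], [-0.5, -2.7], [-1.3, 0.7], [-0.2, -2.7], [0.2, 1.3]]
```

```bash
python3 - <<'E'
from h import *
from scipy.optimize import least_squares
np.set_printoptions(precision=4,suppress=True)
T=lambda p:np.array(p)/3.2+[190-.34,110-.34]
S=lambda p:np.array(p)/3.2+[200-.34,160-.34]
def bedR(yaw):
    t=np.radians(30);c,s=np.cos(yaw),np.sin(yaw)
    return np.array([[c,-s,0],[s,c,0],[0,0,1]])@np.array([[np.cos(t),0,-np.sin(t)],[0,1,0],[np.sin(t),0,np.cos(t)]])
for n,s,t in(('near-y',(560,50),(177,360)),('near+y',(634,21),(74,385)),('far+y',(733,142),(29,203)),('far-y',(655,178),(132,177))):print('tray',n,*tri(S(s),T(t)))
F=[('top',T(p),b) for p,b in [((540,118),(.13,-.1175,0)),((314,144),(.13,.1175,0)),((546,198),(.04,-.1175,0)),((324,222),(.04,.1175,0)),((302,42),(.235,.1175,-.014)),((529,17),(.235,-.1175,-.014))]]
F+=[('scene',S(p),b) for p,b in [((282,249),(.13,-.1175,0)),((263,213),(.04,-.1175,0)),((525,238),(.235,.1175,-.014))]]
yo=-.076
co={'lo-':((277,170),(523,243)),'lo+':((299,164),(495,245)),'up-':(None,(515,107)),'up+':(None,(485,108))}
st={'lo-':(0,yo-.013,.02),'lo+':(0,yo+.013,.02),'up-':(.15,yo-.013,.02),'up+':(.15,yo+.013,.02)}
for n,(s,t) in co.items():
  F+=[('top',T(t),st[n])]
  if s:F+=[('scene',S(s),st[n])]
f=lambda v:np.concatenate([proj(c,v[:3]+bedR(v[3])@np.array(b))-p for c,p,b in F])
r=least_squares(f,[.5,-.03,.03,0],loss='soft_l1');print(r.x,np.degrees(r.x[3]),r.cost);print(f(r.x).reshape(-1,2).round(1).tolist())
g=lambda w:f([w[0],w[1],.03,w[2]]);r=least_squares(g,[.5,-.03,0],loss='soft_l1');print('z fixed',r.x,r.cost);v=[*r.x[:2],.03,r.x[2]];print(g(r.x).reshape(-1,2).round(1).tolist())
im=cv2.resize(cams.read_camera('scene')[:,:,::-1],None,fx=1,fy=1).copy()
a=cams.read_camera('scene')[190:270,260:380,::-1];a=cv2.resize(a,None,fx=6,fy=6,interpolation=cv2.INTER_CUBIC)
for z,col in((.03,(0,255,0)),(.0185,(0,0,255))):
  vv=[*least_squares(lambda w:f([w[0],w[1],z,w[2]]),[.5,-.03,0],loss='soft_l1').x];o=np.array([vv[0],vv[1],z])
  for b in [*st.values()]+[(.13,-.1175,0),(.04,-.1175,0),(.13,.1175,0),(.04,.1175,0)]:
    p=(proj('scene',o+bedR(vv[2])@np.array(b))-[260,190]+.5)*6;cv2.circle(a,tuple(int(q) for q in p),4,col,1)
cv2.imwrite('pics/fit.png',a)
E
```

```text
tray near-y [0.377  0.2581 0.009 ] 0.49385418306433027
tray near+y [0.3512 0.3681 0.0053] 0.41927978581573544
tray far+y [ 0.552   0.4189 -0.0014] 0.13578127176240187
tray far-y [ 0.5793  0.3078 -0.0006] 0.7659551227723911
[ 0.4983 -0.0281  0.0211  0.0934] 5.350152343030994 5.448022330225233
[[-0.7, -0.0], [-0.0, -0.3], [-1.0, -0.5], [0.2, -0.3], [-0.3, 0.1], [0.3, -0.1], [-1.0, -1.1], [-0.4, -1.0], [0.4, 0.1], [-0.6, -0.6], [-0.5, 0.8], [0.6, -0.4], [-0.5, 0.8], [-1.0, 0.8], [0.5, 1.4]]
z fixed [ 0.4983 -0.0282  0.0941] 8.98243891804571
[[-0.4, -0.5], [-0.2, -0.7], [-0.8, -0.8], [0.0, -0.5], [-0.5, -0.4], [0.5, -0.7], [-1.2, -2.5], [-0.6, -2.4], [0.7, -1.4], [-0.4, -0.8], [-0.7, -0.5], [0.8, -0.6], [-0.6, -0.6], [-0.8, 0.3], [0.6, 0.9]]
```

View pics/fit.png

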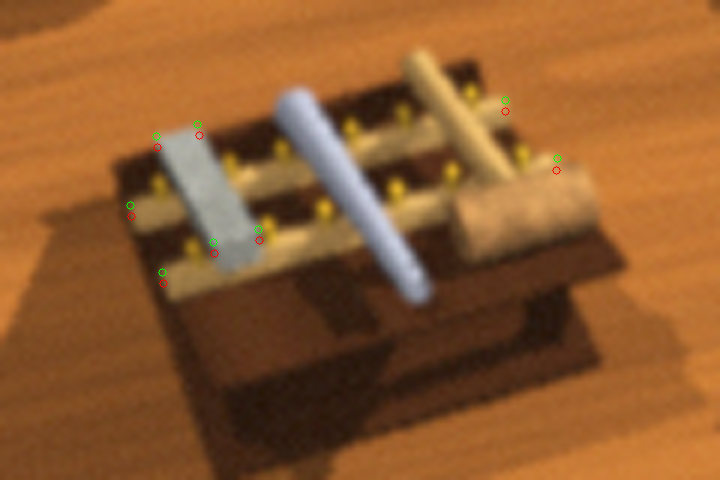

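The overlay shows the scene camera reading about 1–2 px low. Tray and stick heights come out about 9 mm low in the same way, so a bed origin z of 0.030 fits. Bed origin is (0.498, -0.028, 0.030) at yaw 5.4°, and the stone grasp is about (0.573, -0.097). Moving over the stone now.

```bash
python3 -m creep '0.024 -0.045 0 -9.85 0.087;0.024 -0.045 0 -9.85 0.087;0.024 -0.045 0 -9.85 0.087;0.024 -0.045 0 -9.85 0.087;0.024 -0.045 0 -9.85 0.087;0.024 -0.045 0 -9.85 0.087;0.024 -0.045 0 -9.85 0.087;0.024 -0.045 0 -9.85 0.087' 10
python3 -m creep '0.024 -0.045 0 -9.85 0.07;0.024 -0.045 0 -9.85 0.06;0.024 -0.045 0 -9.85 0.05;0.024 -0.045 0 -9.85 0.05;0.024 -0.045 0 -9.85 0.05;0.024 -0.045 0 -9.85 0.05;0.024 -0.045 0 -9.85 0.05;0.024 -0.045 0 -9.85 0.05'
python3 -c "
from h import *;print(get_obs()['qpos'])"
```

```text
time_s: 2.95
tool_pos: [0.3834, 0.2599, 0.2229]
tool_rot: [180.0, -0.0, 83.8]
force: [0.3, -0.4, 0.8]
grip_width: 0.0872
grasp_force: 0.0
time_s: 3.95
tool_pos: [0.5755, -0.0998, 0.2229]
tool_rot: [-180.0, -0.1, 5.0]
force: [0.5, -0.1, 0.5]
grip_width: 0.0503
grasp_force: 0.0
[-27.65410198  11.88977955  40.38567753  94.19646555  -7.91320711
  76.76480357 -71.01723783]
```

```bash
python3 -m creep '-0.002 0.002 -0.04 0.3 0.05;0 0 -0.04 0 0.05;0 0 -0.03 0 0.05;0 0 -0.02 0 0.05;0 0 -0.01 0 0.05;0 0 -0.01 0 0.05;0 0 0 0 0.05'
python3 -c "
from h import *
for c,(x,y) in {'top':(290,110),'scene':(250,170)}.items():
    im=cams.read_camera(c)[y:y+100,x:x+130,::-1]
    globals()[c]=cv2.resize(im,None,fx=4,fy=4,interpolation=cv2.INTER_CUBIC)
cv2.imwrite('pics/grasp.png',cv2.resize(np.hstack([top,scene]),(800,308)))"
```

```text
time_s: 4.82
tool_pos: [0.5728, -0.0965, 0.0725]
tool_rot: [180.0, 0.0, 5.6]
force: [-0.2, -0.7, -0.4]
grip_width: 0.0499
grasp_force: 0.0
```

View pics/grasp.png

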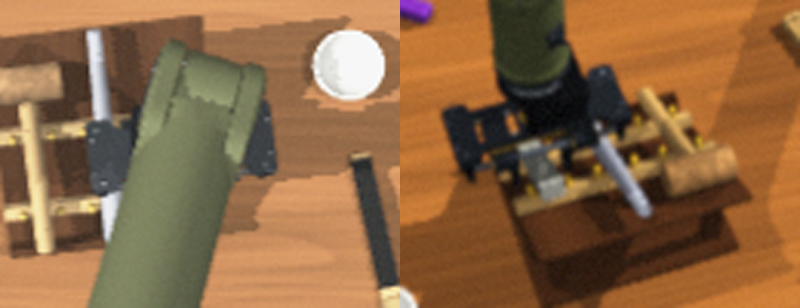

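The scene view shows the fingers straddling the stone between the bars, clear of the mandrel. Closing and lifting.

```bash
python3 -m creep '0 0 0 0 0.01;0 0 0 0 0.01;0 0 0 0 0.01;0 0 0 0 0.01;0 0 0.004 0 0.01;0 0 0.01 0 0.01;0 0 0.02 0 0.01;0 0 0.03 0 0.01' 25
```

```text
time_s: 5.92
tool_pos: [0.5723, -0.0966, 0.1378]
tool_rot: [180.0, 0.1, 5.6]
force: [-0.8, 0.1, -2.5]
grip_width: 0.0259
grasp_force: 25.0
```

```bash
python3 -m creep '0 0.01 0.04 0 0.01;-0.01 0.04 0.02 1 0.01;-0.015 0.06 0 1 0.01;-0.015 0.06 0 1 0.01;-0.015 0.06 0 1 0.01;-0.015 0.06 0 1 0.01;-0.015 0.06 0 1 0.01;-0.015 0.05 0 1 0.01'
python3 -m creep '-0.014 0.032 -0.03 0.6 0.01;0 0 -0.04 0 0.01;0 0 -0.03 0 0.01;0 0 -0.02 0 0.01;0 0 -0.01 0 0.01;0 0 -0.005 0 0.01' 25
python3 -c "
from h import *
for c,(x,y) in {'top':(170,140),'scene':(340,130)}.items():
    im=cams.read_camera(c)[y:y+100,x:x+130,::-1]
    globals()[c]=cv2.resize(im,None,fx=4,fy=4,interpolation=cv2.INTER_CUBIC)
cv2.imwrite('pics/tray1.png',cv2.resize(np.hstack([top,scene]),(800,308)))"
```

```text
time_s: 6.92
tool_pos: [0.4721, 0.306, 0.1983]
tool_rot: [-179.9, -0.1, 12.7]
force: [0.9, 0.1, -2.3]
grip_width: 0.0256
grasp_force: 25.0
time_s: 7.68
tool_pos: [0.4592, 0.3356, 0.0622]
tool_rot: [-180.0, -0.0, 13.2]
force: [0.5, -1.0, -2.0]
grip_width: 0.0255
grasp_force: 25.0
```

View pics/tray1.png

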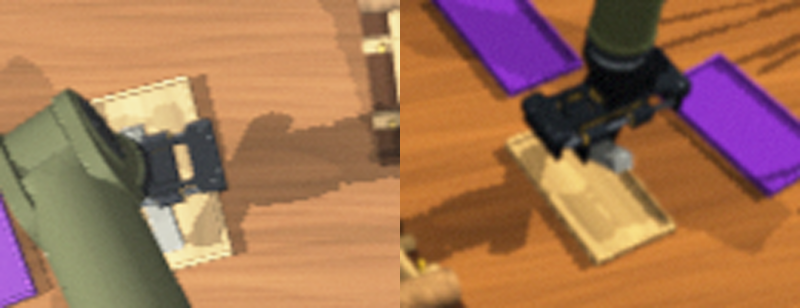

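The stone hangs over the tray, lined up with its long axis. Touch the low end down with a lighter grip, then follow an arc to flatten it.

```bash
python3 -m creep '0 0 -0.006 0 0.01;0 0 -0.005 0 0.01;0 0 -0.003 0 0.01;0 0 0 0 0.01' 12
python3 -m creep '0.002 0.0005 -0.003 0 0.01;0.002 0.0005 -0.003 0 0.01;0.002 0.0005 -0.003 0 0.01;0.0018 0.0004 -0.003 0 0.01;0 0 0 0 0.01' 8
```

```text
time_s: 8.28
tool_pos: [0.4587, 0.3353, 0.0475]
tool_rot: [180.0, 0.0, 13.2]
force: [-0.4, 0.1, -2.1]
grip_width: 0.0259
grasp_force: 12.0
time_s: 8.9
tool_pos: [0.4667, 0.3373, 0.0353]
tool_rot: [180.0, 0.0, 13.2]
force: [0.2, -0.3, -2.2]
grip_width: 0.026
grasp_force: 8.0
```

```bash
python3 -m creep '0.0015 0.0003 -0.003 0 0.01;0.0015 0.0003 -0.003 0 0.01;0.001 0.0003 -0.003 0 0.01;0 0 0 0 0.01' 6
python3 - <<'E'
from h import *
for c in('scene','top'):
    im=cams.read_camera(c);x,y=((170,140),(340,130))[c=='scene']
    globals()[c]=cv2.resize(im[y:y+100,x:x+130,::-1],(400,308),interpolation=cv2.INTER_CUBIC)
    for m in finder.masks_of('stone',c)[:2]:
        r=cv2.minAreaRect(np.argwhere(m['mask'])[:,::-1].astype(np.float32));print(c,round(m['p'],2),r)
cv2.imwrite('pics/tray2.png',np.hstack([top,scene]))
E
```

```text
time_s: 9.4
tool_pos: [0.4707, 0.3382, 0.0264]
tool_rot: [180.0, -0.0, 13.2]
force: [-0.5, -1.0, -1.7]
grip_width: 0.0256
grasp_force: 6.0
scene 0.61 ((408.25006103515625, 190.75001525878906), (15.55634880065918, 9.192387580871582), 45.0)
scene 0.43 ((401.1014404296875, 190.42294311523438), (53.34286117553711, 26.973970413208008), 52.76516342163086)
top 0.65 ((219.9811248779297, 198.43397521972656), (43.40593719482422, 7.417470455169678), 74.05460357666016)
```

View pics/tray2.png

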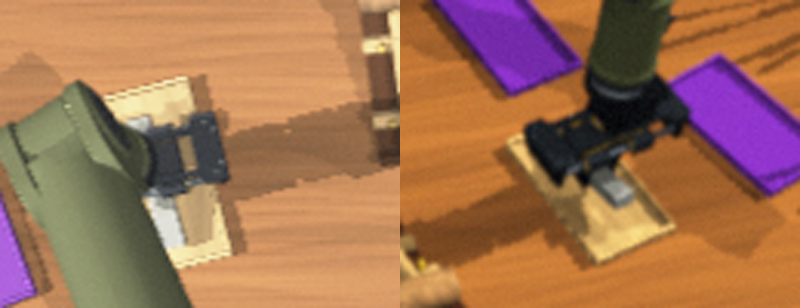

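The stone is flattening and stays inside the tray walls. Continue lowering.

```bash
python3 -m creep '0.001 0 -0.003 0 0.01;0.001 0 -0.003 0 0.01;0 0 -0.003 0 0.01;0 0 -0.003 0 0.01;0 0 -0.003 0 0.01;0 0 0 0 0.01' 6
```

```text
time_s: 10.35
tool_pos: [0.4723, 0.3379, 0.0112]
tool_rot: [180.0, 0.0, 13.2]
force: [0.2, 0.4, -1.7]
grip_width: 0.0259
grasp_force: 6.0
```

```bash
python3 -m creep '0 0 -0.002 0 0.01;0 0 -0.0015 0 0.01;0 0 0 0 0.01' 6; python3 -m creep '0 0 -0.001 0 0.01;0 0 0 0 0.01' 4
```

```text
time_s: 10.72
tool_pos: [0.4725, 0.3381, 0.008]
tool_rot: [180.0, 0.0, 13.2]
force: [0.1, 0.2, -2.6]
grip_width: 0.0256
grasp_force: 6.0
time_s: 10.98
tool_pos: [0.4724, 0.3382, 0.007]
tool_rot: [180.0, 0.0, 13.2]
force: [-0.0, -1.2, -1.8]
grip_width: 0.0262
grasp_force: 4.0
```

```bash
python3 -m creep '0 0 0 0 0.035;0 0 0 0 0.05;0 0 0 0 0.06;0 0 0.02 0 0.06;0 0 0.05 0 0.06;0 0 0.06 0 0.06;-0.02 -0.05 0.04 0 0.06;-0.03 -0.05 0 0 0.06'
python3 - <<'E'
from h import *
cams.read_camera('scene');cams.read_camera('top')
for c in('scene','top'):
    for n in('stone','stick'):
     for m in finder.masks_of(n,c)[:3]:
        r=cv2.minAreaRect(np.argwhere(m['mask'])[:,::-1].astype(np.float32));print(c,n,round(m['p'],2),np.round(r[0]+r[1],1),r[2])
        if c=='top':print(np.array([onz(c,p,.025 if n=='stone' else .016) for p in cv2.boxPoints(r)]).round(3).tolist())
     for t in finder.tip_of(n,c)[:3]:print('  tip',n,c,t)
im=cams.read_camera('scene')
# predicted flat stone top corners in scene
for c in('scene','top'):
  o=np.array([.464,.336]);a=np.radians(13.2);R=np.array([[np.cos(a),-np.sin(a)],[np.sin(a),np.cos(a)]])
  print(c,[proj(c,[*(o+R@np.array([i*.075,j*.013])),.025]).round(1).tolist() for i,j in((-1,-1),(-1,1),(1,1),(1,-1))])
E
```

```text
time_s: 11.98
tool_pos: [0.4266, 0.2417, 0.1795]
tool_rot: [-179.8, -0.5, 13.2]
force: [0.5, -0.3, -0.2]
grip_width: 0.06
grasp_force: 0.0
scene stone 0.72 [400.6 187.4  35.7   7.8] 49.635467529296875
  tip stone scene {'xy': [402.1, 190.3], 'p': 0.66}
scene stick 0.88 [232.7 166.4  55.4   7.1] 16.699243545532227
scene stick 0.75 [174.6 244.    8.4  63.4] 15.751173973083496
scene stick 0.7 [226.8 224.9  56.1   7.7] 69.14553833007812
  tip stick scene {'xy': [226.1, 222.4], 'p': 0.72}
  tip stick scene {'xy': [176.6, 243.4], 'p': 0.65}
  tip stick scene {'xy': [236.0, 169.2], 'p': 0.61}
top stick 0.88 [401.7 272.   69.9   7.8] 33.36636734008789
[[0.252, -0.175], [0.274, -0.19], [0.139, -0.387], [0.117, -0.372]]
top stick 0.63 [466.3 181.7   8.2  68.2] 14.03624439239502
[[0.392, -0.468], [0.621, -0.534], [0.613, -0.562], [0.384, -0.496]]
  tip stick top {'xy': [463.9, 181.0], 'p': 0.8}
  tip stick top {'xy': [397.9, 272.8], 'p': 0.74}
  tip stick top {'xy': [306.7, 186.4], 'p': 0.7}
scene [[387.7, 173.7], [393.3, 171.4], [415.1, 198.8], [409.3, 201.3]]
top [[229.8, 217.4], [222.4, 219.2], [212.2, 177.2], [219.5, 175.3]]
```

The stone rests flat in its tray: scene mask centre is (400.6,187.4) against a predicted (401.4,186.3). Now to the stick, gripping 165 mm from its butt.

```bash
python3 -m creep '0.008 -0.057 0.01 -0.5 0.06;0.008 -0.057 0 -0.5 0.06;0.008 -0.057 0 -0.5 0.06;0.008 -0.057 0 -0.5 0.06;0.008 -0.057 0 -0.5 0.06;0.008 -0.057 0 -0.5 0.06;0.008 -0.057 0 -0.5 0.06;0.008 -0.057 0 0 0.06'
python3 -m creep '0.01 -0.055 0 0 0.06;0.01 -0.055 0 0 0.06;0 0 -0.05 0 0.05;0 0 -0.05 0 0.05;0 0 -0.03 0 0.05;0 0 0 0 0.05'
python3 - <<'E'
from h import *
T=lambda p:np.array(p)/3.2+[190-.34,110-.34]
print([onz('top',T(p),.013) for p in((740,374),(696,160))])
for c in('scene','top'):
    im=cams.read_camera(c);x,y=((345,130),(175,160))[c=='scene']
    globals()[c]=cv2.resize(im[y:y+100,x:x+130,::-1],(400,308),interpolation=cv2.INTER_CUBIC)
cv2.imwrite('pics/stick1.png',np.hstack([top,scene]))
E
```

```text
time_s: 13.52
tool_pos: [0.4885, -0.2159, 0.1847]
tool_rot: [180.0, -0.0, 9.8]
force: [0.9, 0.3, 0.4]
grip_width: 0.0601
grasp_force: 0.0
time_s: 14.28
tool_pos: [0.5064, -0.3232, 0.0517]
tool_rot: [-179.9, 0.3, 9.8]
force: [-0.2, -0.1, 0.8]
grip_width: 0.0499
grasp_force: 0.0
[array([ 0.34990496, -0.35294232]), array([ 0.58357334, -0.31244857])]
```

View pics/stick1.png

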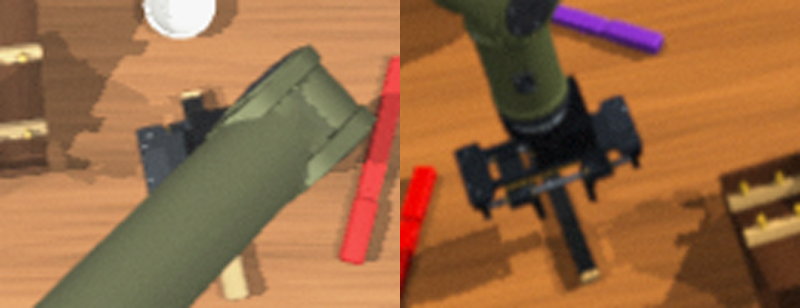

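The stick is centred between the fingers, its tip visible ahead at scene crop (588,272). Descend, grip lightly and swing the tip up about the butt.

```bash
python3 -m creep '0.004 0 -0.025 0 0.05;0 0 -0.015 0 0.05;0 0 -0.007 0 0.05;0 0 0 0 0.01;0 0 0 0 0.01;0 0 0 0 0.01;0 0 0 0 0.01' 4
python3 -m creep '0 0 0.004 0 0.01;0 0 0.006 0 0.01;0 0 0.007 0 0.01;-0.001 0 0.008 0 0.01;-0.001 0 0.008 0 0.01;-0.002 0 0.008 0 0.01;0 0 0 0 0.01'
python3 - <<'E'
from h import *
for c in('scene','top'):
    cams.read_camera(c)
    for n in('stick','stick_butt','stick_tip'):
        print(c,n,[(t['xy'],round(t['p'],2)) for t in finder.tip_of(n,c)[:4]])
E
```

```text
time_s: 15.25
tool_pos: [0.5122, -0.3247, 0.0079]
tool_rot: [180.0, -0.0, 9.7]
force: [0.6, -0.6, 1.6]
grip_width: 0.0219
grasp_force: 4.0
time_s: 16.12
tool_pos: [0.5082, -0.3248, 0.0492]
tool_rot: [180.0, -0.1, 9.7]
force: [-0.1, 0.6, -1.1]
grip_width: 0.0222
grasp_force: 4.0
scene stick [([176.7, 239.7], 0.93), ([235.3, 167.7], 0.71), ([225.6, 220.6], 0.6)]
scene stick_butt [([182.6, 217.4], 0.73), ([259.9, 177.5], 0.67)]
scene stick_tip [([167.0, 274.2], 0.79), ([230.8, 241.6], 0.52), ([400.0, 188.0], 0.44)]
top stick [([463.9, 181.6], 0.82), ([399.3, 272.1], 0.66)]
top stick_butt [([375.7, 254.0], 0.93), ([457.8, 216.4], 0.8), ([421.0, 227.2], 0.7), ([346.0, 180.6], 0.39)]
top stick_tip [([470.5, 149.1], 0.67), ([429.0, 291.5], 0.6), ([407.1, 156.8], 0.59), ([403.2, 131.9], 0.37)]
```

```bash
cat >> h.py <<'E'
def stick(tcp,yaw,tilt,d=.165,up=.006):
    """pred pixels of underside butt/tip; pivot = tcp+up, 8mm above the underside"""
    y,t=np.radians([yaw,tilt]);ax=np.array([np.cos(y)*np.cos(t),np.sin(y)*np.cos(t),np.sin(t)]);n=np.array([-np.cos(y)*np.sin(t),-np.sin(y)*np.sin(t),np.cos(t)])
    p=np.array(tcp)+[0,0,up]-.008*n
    return p-d*ax,p+(.24-d)*ax
E
python3 - <<'E'
from h import *
for a,tcp in((0,(.5122,-.3247,.005)),(0,(.5082,-.3248,.0492)),(7,(.5082,-.3248,.0492)),(14.5,(.5082,-.3248,.0492))):
    b,t=stick(tcp,9.7,a)
    print(a,'butt',b.round(3),*[proj(c,b).round(1) for c in('scene','top')],'tip',t.round(3),*[proj(c,t).round(1) for c in('scene','top')])
E
```

```text
0 butt [ 0.35  -0.353  0.003] [218.4 199.9] [420.1 226.6] tip [ 0.586 -0.312  0.003] [236.4 250.7] [406.5 159.3]
0 butt [ 0.346 -0.353  0.047] [216. 192.] [423.1 227.9] tip [ 0.582 -0.312  0.047] [234.2 243.2] [409.  158.7]
7 butt [ 0.348 -0.352  0.027] [217.2 195.7] [421.6 227.2] tip [ 0.583 -0.312  0.056] [233.7 241.9] [409.5 158.2]
14.5 butt [ 0.353 -0.351  0.006] [218.7 200. ] [420.  225.7] tip [ 0.582 -0.312  0.066] [233.2 240.2] [410.2 158.1]
```

```bash
python3 -m creep '-0.003 -0.0005 0.007 0 0.01;-0.003 -0.0005 0.007 0 0.01;-0.004 -0.0005 0.007 0 0.01;-0.004 -0.001 0.007 0 0.01;-0.004 -0.001 0.006 0 0.01;-0.004 -0.001 0.005 0 0.01;0 0 0 0 0.01' 4
cat > look.py <<'E'
from h import *
import sys
o=get_obs();tcp=o['tool_pos'];yaw=(o['tool_rot'][2]+90)%180-90
d=float(sys.argv[1]);print(tcp.round(4),yaw.round(1))
for c in('scene','top'):
    cams.read_camera(c)
    for m in finder.masks_of('stick',c)[:5]:
        q=np.argwhere(m['mask'])[:,::-1].astype(float)
        u=q@np.linalg.eigh(np.cov(q.T))[1][:,1];i,j=u.argmin(),u.argmax()
        print(c,'mask',round(m['p'],2),q[i],q[j],np.round(q.mean(0)))
    for n in('stick_butt','stick_tip'):print(c,n,[(t['xy'],round(t['p'],2)) for t in finder.tip_of(n,c)[:5]])
for a in(0,10,20,30,40):
    b,t=stick(tcp,yaw,a,d);print(a,'butt z%.3f'%b[2],*[proj(c,b).round(1) for c in('scene','top')],'tip',*[proj(c,t).round(1) for c in('scene','top')])
E
python3 look.py .165
```

```text
time_s: 17.4
tool_pos: [0.4857, -0.3293, 0.0878]
tool_rot: [180.0, -0.0, 9.7]
force: [-0.2, 0.0, -0.1]
grip_width: 0.022
grasp_force: 4.0
[ 0.4857 -0.3293  0.0878] 9.7
scene mask 0.84 [184. 214.] [165. 274.] [175. 244.]
scene mask 0.77 [259. 174.] [221. 163.] [241. 169.]
scene mask 0.63 [222. 209.] [228. 226.] [225. 217.]
scene stick_butt [([182.5, 215.4], 0.86), ([257.6, 178.5], 0.66)]
scene stick_tip [([225.7, 228.5], 0.63), ([167.5, 274.2], 0.6)]
top mask 0.91 [431. 292.] [388. 265.] [410. 279.]
top mask 0.67 [473. 148.] [458. 215.] [466. 184.]
top mask 0.55 [354. 116.] [294. 193.] [325. 154.]
top mask 0.39 [414. 164.] [423. 228.] [415. 170.]
top stick_butt [([460.2, 215.2], 0.76), ([223.3, 199.2], 0.39)]
top stick_tip [([471.2, 148.9], 0.82), ([222.0, 197.4], 0.75), ([428.8, 293.4], 0.73), ([348.5, 180.2], 0.73), ([413.9, 161.5], 0.57)]
0 butt z0.086 [212.2 181.1] [427.3 234.8] tip [230.2 232. ] [412.8 163.8]
10 butt z0.057 [214.  186.7] [425.1 233.5] tip [229.5 229.9] [413.6 163.2]
20 butt z0.030 [216.1 192.9] [422.7 230.8] tip [228.7 227.3] [414.6 163.3]
30 butt z0.004 [218.3 199.6] [420.3 226.8] tip [227.7 224.3] [415.7 164.1]
40 butt z-0.018 [220.7 206.5] [417.9 221.8] tip [226.6 220.9] [416.8 165.6]
```

```bash
python3 -m creep '0 0 0 0 0.01;0 0 0 0 0.01;0 0 0.02 0 0.01;0 0 0.05 0 0.01;0 0 0.05 0 0.01;0.03 0.04 0.01 -1 0.01;0.03 0.04 0 -1 0.01;0.03 0.04 0 -1 0.01' 20
python3 -m creep '0.03 0.04 0 -1.3 0.01;0.03 0.04 0 0 0.01;0.01 0.039 0 0 0.01;0 0 0 0 0.01'
python3 look.py .165
```

```text
time_s: 18.8
tool_pos: [0.577, -0.2078, 0.2193]
tool_rot: [180.0, -0.1, 6.7]
force: [0.4, -0.8, -0.9]
grip_width: 0.0216
grasp_force: 20.0
time_s: 19.3
tool_pos: [0.6475, -0.0842, 0.2179]
tool_rot: [-179.9, -0.0, 5.9]
force: [-0.7, -0.6, -1.6]
grip_width: 0.0214
grasp_force: 20.0
[ 0.6475 -0.0842  0.2179] 5.9
scene mask 0.9 [183. 213.] [166. 275.] [175. 244.]
scene mask 0.7 [259. 175.] [206. 158.] [233. 167.]
scene mask 0.46 [301. 214.] [311. 230.] [305. 224.]
scene stick_butt [([258.3, 178.4], 0.92), ([181.6, 215.4], 0.71), ([316.3, 216.7], 0.37)]
scene stick_tip [([206.4, 158.8], 0.93), ([167.1, 276.4], 0.71), ([307.0, 229.3], 0.56)]
top mask 0.8 [430. 292.] [372. 254.] [402. 273.]
top mask 0.62 [474. 148.] [459. 215.] [466. 182.]
top stick_butt [([373.1, 254.9], 0.82), ([460.1, 216.0], 0.66), ([350.3, 180.5], 0.39)]
top stick_tip [([472.0, 148.0], 0.95), ([430.9, 290.3], 0.64)]
0 butt z0.216 [286.3 178.8] [351.5 184.7] tip [309.5 237.6] [341.7 107.4]
10 butt z0.187 [287.2 185. ] [350.7 184.2] tip [309.4 235.3] [341.9 106.3]
20 butt z0.160 [288.5 192. ] [349.7 182.2] tip [309.1 232.4] [342.2 105.8]
30 butt z0.134 [290.1 199.5] [348.7 178.8] tip [308.5 229. ] [342.6 106.2]
40 butt z0.112 [292.  207.3] [347.5 174.1] tip [307.8 225.1] [343.1 107.3]
```

Scene tip at (307,229) against 229 predicted for 30°, so the stick is pre-tilted by about 27–30°. Descend over the right place.

```bash
python3 -m creep '0 -0.003 -0.03 -0.5 0.01;-0.001 -0.003 -0.025 0 0.01;0 0 0 0 0.01' 20
python3 - <<'E'
from h import *
for c in('scene','top'):
    im=cams.read_camera(c);x,y=((290,100),(265,170))[c=='scene']
    globals()[c]=cv2.resize(im[y:y+100,x:x+100,::-1],(400,400),interpolation=cv2.INTER_CUBIC)
cv2.imwrite('pics/place1.png',np.hstack([top,scene]))
o=get_obs();t=o['tool_pos'];print(t)
for a in(20,30):
  for p in stick(t,5.4,a):print(a,p.round(3),(proj('scene',p)-[265,170])*4+[400,0],(proj('top',p)-[290,100])*4)
E
```

```text
time_s: 20.08
tool_pos: [0.6433, -0.0963, 0.1606]
tool_rot: [-180.0, 0.2, 4.9]
force: [0.6, -0.4, -0.9]
grip_width: 0.0218
grasp_force: 20.0
[ 0.64521397 -0.09631141  0.16315692]
20 [ 0.494 -0.111  0.105] [485.07404929 126.58539935] [247.55334103 337.22570132]
20 [ 0.718 -0.089  0.187] [560.97620016 289.28619779] [221.49063886  43.37772268]
30 [ 0.507 -0.109  0.08 ] [491.20713924 155.37410687] [243.40703365 323.80093122]
30 [ 0.714 -0.09   0.2  ] [558.77275788 276.14338627] [223.09095828  44.91884889]
```

View pics/place1.png

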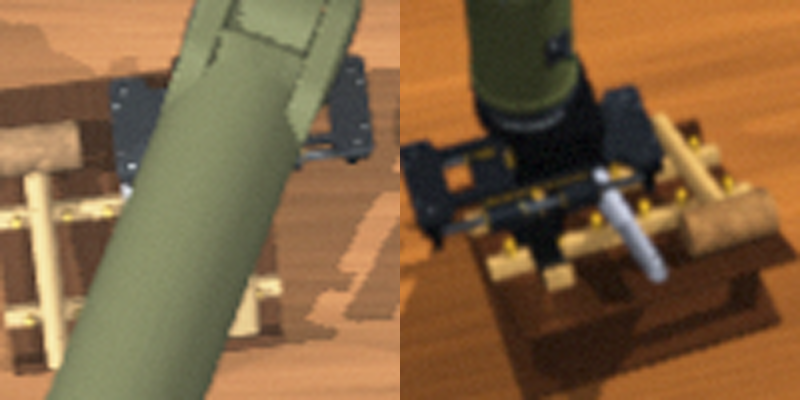

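The tip is in the place's line at scene crop (558,276), as predicted for 30°. The handle is near (245,320) in the top crop. I need +6 mm in y, plus 6 mm uphill for ledge clearance.

```bash
python3 -m creep '0.004 0.005 0 0.4 0.01;0 0 0 0 0.01;0 0 0 0 0.01' 20; python3 -m creep '0.002 0.001 -0.01 0 0.01;0 0 -0.01 0 0.01;0 0 -0.01 0 0.01;0 0 0 0 0.01;0 0 0 0 0.01' 20; python3 -c "
from h import *;o=get_obs();print(o['tool_pos'],o['tool_rot'],o['force'],o['wrist_torque'])"
```

```text
time_s: 20.55
tool_pos: [0.6492, -0.0907, 0.1628]
tool_rot: [180.0, -0.0, 5.4]
force: [-0.3, -0.2, -2.3]
grip_width: 0.022
grasp_force: 20.0
time_s: 21.18
tool_pos: [0.651, -0.09, 0.1324]
tool_rot: [180.0, -0.0, 5.3]
force: [-0.2, 0.5, -0.2]
grip_width: 0.0221
grasp_force: 20.0
[ 0.65099764 -0.09003885  0.13244161] [ 1.79985111e+02 -6.63580460e-03  5.32831531e+00] [-0.18171624  0.5471762  -0.16178795] [-0.0624045   0.11091492  0.00275957]
```

Now the final 14 mm with a lighter grip so that the stick can swivel onto both bars.

```bash
python3 -m creep '0 0 -0.004 0 0.01;0 0 -0.003 0 0.01;0 0 0 0 0.01' 8; python3 -m creep '0 0 -0.003 0 0.01;0 0 -0.002 0 0.01;0 0 0 0 0.01' 6;python3 -m creep '0 0 -0.002 0 0.01;0 0 0 0 0.01' 6;python3 look.py .165
```

```text
time_s: 21.55
tool_pos: [0.6507, -0.0899, 0.1253]
tool_rot: [-180.0, 0.0, 5.3]
force: [-0.9, -0.0, -0.3]
grip_width: 0.0221
grasp_force: 8.0
time_s: 21.92
tool_pos: [0.6511, -0.0899, 0.1205]
tool_rot: [180.0, -0.0, 5.3]
force: [0.7, 0.8, 1.4]
grip_width: 0.022
grasp_force: 6.0
time_s: 22.18
tool_pos: [0.6514, -0.09, 0.1193]
tool_rot: [-180.0, -0.1, 5.3]
force: [0.5, 0.5, 4.0]
grip_width: 0.0221
grasp_force: 6.0
[ 0.6514 -0.09    0.1193] 5.3
scene mask 0.73 [183. 214.] [166. 275.] [174. 245.]
scene mask 0.72 [301. 233.] [309. 252.] [305. 244.]
scene mask 0.66 [259. 175.] [206. 158.] [233. 167.]
scene mask 0.52 [363. 232.] [281. 225.] [324. 235.]
scene stick_butt [([182.5, 215.9], 0.83), ([257.1, 176.3], 0.83)]
scene stick_tip [([207.2, 158.7], 0.93), ([306.5, 250.0], 0.69), ([165.8, 276.1], 0.68), ([320.6, 237.8], 0.59), ([403.5, 191.1], 0.19)]
top mask 0.89 [431. 292.] [373. 251.] [400. 272.]
top mask 0.71 [475. 149.] [457. 215.] [466. 184.]
top mask 0.51 [350. 166.] [346. 184.] [348. 176.]
top stick_butt [([457.9, 215.0], 0.71), ([372.3, 252.3], 0.64), ([347.3, 185.4], 0.4)]
top stick_tip [([430.0, 293.7], 0.92), ([471.5, 148.7], 0.58), ([347.1, 180.4], 0.18)]
0 butt z0.117 [287.2 197.8] [350.6 186. ] tip [308.4 255.5] [342.1 113.6]
10 butt z0.089 [288.  203.5] [349.8 185.5] tip [308.4 253.5] [342.3 112.6]
20 butt z0.061 [289.2 210. ] [349.  183.6] tip [308.1 250.9] [342.6 112.2]
30 butt z0.036 [290.7 216.9] [348.  180.3] tip [307.5 247.7] [342.9 112.6]
40 butt z0.013 [292.4 224.3] [347.  175.9] tip [306.8 244.1] [343.4 113.7]
```

```bash
python3 -m creep '0 0 -0.001 0 0.01;0 0 -0.001 0 0.01;0 0 0 0 0.01' 6; python3 -m creep '-0.0017 -0.0002 -0.001 0 0.01;-0.0017 -0.0002 -0.001 0 0.01;0 0 0 0 0.01' 8; python3 -m creep '-0.0017 -0.0002 -0.001 0 0.01;-0.0017 -0.0002 -0.001 0 0.01;0 0 0 0 0.01' 8; python3 - <<'E'
from h import *
f=np.array([.498+.076*.0936,-.028-.076*.9956,.03]);print([proj(c,f).round(1) for c in('scene','top')])
im=cams.read_camera('top');print([ (m['xy'],m['p']) for m in finder.masks_of('foot_right','top')[:2]])
hsv=cv2.cvtColor(im,cv2.COLOR_RGB2HSV);print(hsv[168:196,347,2].tolist(),hsv[168:196,355,2].tolist(),hsv[176,332:366,2].tolist())
E
```

```text
time_s: 22.95
tool_pos: [0.6517, -0.0899, 0.118]
tool_rot: [-180.0, -0.1, 5.3]
force: [-0.9, 0.1, 8.0]
grip_width: 0.022
grasp_force: 6.0
time_s: 23.32
tool_pos: [0.6503, -0.0903, 0.1173]
tool_rot: [180.0, -0.4, 5.4]
force: [1.4, 0.3, 11.1]
grip_width: 0.0218
grasp_force: 8.0
time_s: 23.7
tool_pos: [0.6474, -0.0909, 0.1158]
tool_rot: [180.0, -0.4, 5.4]
force: [1.3, 0.2, 12.8]
grip_width: 0.0218
grasp_force: 8.0
[array([290.1, 216.1]), array([348.2, 182.8])]
[([303.7, 152.9], 0.97)]
[88, 90, 85, 86, 100, 160, 201, 223, 233, 235, 233, 234, 235, 234, 234, 232, 232, 233, 154, 122, 179, 183, 183, 185, 188, 204, 214, 214] [105, 143, 175, 196, 190, 188, 150, 119, 115, 113, 116, 112, 112, 99, 76, 70, 90, 116, 118, 180, 186, 190, 195, 204, 210, 213, 213, 211] [120, 120, 114, 112, 106, 104, 102, 99, 100, 98, 94, 95, 89, 86, 193, 233, 236, 236, 234, 218, 157, 119, 117, 115, 112, 98, 84, 103, 134, 145, 147, 149, 150, 150]
```

```bash
python3 -m creep '0 0 0.001 0 0.01;0 0 0 0 0.03;0 0 0 0 0.04;0 0 0.005 0 0.045;0 0 0.02 0 0.045;0 0 0.05 0 0.045;0 0 0.06 0 0.045;0 0.05 0.05 0 0.045' 4; python3 -m creep '-0.02 0.06 0.03 0 0.045;-0.02 0.06 0 0 0.045;-0.02 0.06 0 0 0.045;-0.02 0.06 0 0 0.045;-0.02 0.06 0 0 0.045;0 0 0 0 0.045'; python3 - <<'E'
from h import *
from scipy.optimize import least_squares
t=np.radians(30);y=.0941;c,s=np.cos(y),np.sin(y)
R=np.array([[c,-s,0],[s,c,0],[0,0,1]])@np.array([[np.cos(t),0,-np.sin(t)],[0,1,0],[np.sin(t),0,np.cos(t)]])
o=np.array([.498,-.028,.03])
for cam in('scene','top'):
    im=cams.read_camera(cam);cv2.imwrite(f'pics/end_{cam}.png',im[:,:,::-1])
    for n in('stick_butt','stick_tip'):
        X=o+R@np.array([0 if n=='stick_butt' else .24,-.076,0]);p=proj(cam,X)
        print(cam,n,'pred',p.round(1),[(q['xy'],round(q['p'],2)) for q in finder.tip_of(n,cam) if np.linalg.norm(np.array(q['xy'])-p)<25])
    p=proj(cam,o+R@np.array([.12,-.076,.01]))
    for m in finder.masks_of('stick',cam):
        if np.linalg.norm(np.array(m['xy'])-p)<20:
            r=cv2.minAreaRect(np.argwhere(m['mask'])[:,::-1].astype(np.float32));print(cam,'mask',m['p'],cv2.boxPoints(r).round(1).tolist())
    # predicted outline of top faces, when seated: butt edge top & tip edge top
    print('pred top edges',[proj(cam,o+R@np.array(b)).round(1).tolist() for b in((0,-.089,.02),(0,-.063,.02),(.24,-.065,.016),(.24,-.087,.016))])
E
```

```text
time_s: 24.8
tool_pos: [0.6439, -0.052, 0.2976]
tool_rot: [179.8, -0.2, 4.8]
force: [1.7, 1.1, -0.0]
grip_width: 0.0446
grasp_force: 0.0
time_s: 25.55
tool_pos: [0.5444, 0.2517, 0.32]
tool_rot: [-179.8, 0.0, 6.0]
force: [0.2, -0.7, 0.2]
grip_width: 0.045
grasp_force: 0.0
scene stick_butt pred [290.1 216.1] [([290.3, 219.3], 0.66)]
scene stick_tip pred [306.8 246.5] [([307.2, 246.7], 0.7)]
scene mask 0.57 [[285.5, 214.3000030517578], [293.1000061035156, 210.3000030517578], [310.8999938964844, 244.5], [303.29998779296875, 248.39999389648438]]
pred top edges [[285.6, 212.2], [292.5, 210.3], [309.3, 241.1], [302.5, 243.1]]
top stick_butt pred [348.2 182.8] []
top stick_tip pred [343.1 115.5] [([342.4, 114.3], 0.65)]
top mask 0.84 [[339.5, 117.19999694824219], [346.6000061035156, 116.69999694824219], [351.29998779296875, 183.8000030517578], [344.29998779296875, 184.3000030517578]]
pred top edges [[352.6, 184.8], [345.1, 185.7], [340.2, 117.4], [347.0, 116.6]]
```

Both views agree that the stick is seated. Its handle-end edge in scene is at (285.5,214)/(293,210), against (286,213)/(293,211) for the stone's lower edge before. In top the edge is at row 184, against 185 for the stone. That puts the butt about 3 mm from the ledge. Handing in.

```bash
python3 -c "
from h import *;print(ticket.sign_off())"
```

```text
the job is handed in; nothing more can be done
None
```

I laid the stone flat in its wooden tray and the sanding stick in the freed right-hand place, handle end down and about 3 mm from the ledge by the camera views; the job is handed in at about 26 s, no verdict was returned, and I did not re-measure the mandrel, mallet, dish or jar afterwards.

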